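# Nest the small parts pan in the big one

## Robot

A 6-joint arm with a two-finger parallel gripper is mounted at the origin on the work surface. World frame = base frame: x ahead of the robot, y to its left, z up, the work surface at z = 0. Lengths are in mm, angles in rad, forces in N, time in s.
With the tool pointing down it reaches from about 350 to 975 mm from the base axis. Payload 7.1 kg.
Tool frame: the origin (TCP) lies on the front face of the gripper's body, between the roots of the fingers; the fingertips stand 80 mm ahead of it and the grasp point (between the pads) lies 61 mm ahead of it (env.tips_ahead is the distance from the TCP to the fingertips, in mm); z points along the fingers, y is the direction in which the jaws open and shut (so a half turn about z gives the same grasp; the last joint's range is limited). The gripper opens to 88 mm and grips with 3 to 60 N. Pads are 20 mm wide; open, the fingers measure 115 mm over their backs; the gripper's body (75 mm by 178 mm) begins 61 mm behind the grasp point.
Start: joints at [1.215, 0.423, 1.63, -0, 1.089, -0.019], TCP at [206.511, 589.88, 302.675] pointing down, gripper open.
Joint ranges: [-3, 3], [-0.9, 2.11], [0.09, 2.58], [-1.31, 4.45], [0.11, 2.69], [-2.54, 2.54]. Speed limits (rad/s): [2.39, 2.39, 3.01, 3.14, 3.14, 3.14].

## Interface

Orientations are given as a unit quaternion [x, y, z, w].
In Python, from station import env, set_gripper, viewer, workorder gives the robot as it stands. Calls block until the motion is done:
- env.reach(position, orientation): joint-space move of the TCP to a pose.
- env.move_l(position, rot=None, rate=150, f_stop=None): straight line of the TCP; rot=None keeps the orientation; rate is the mean speed in mm/s. With f_stop (N) it stops when the force on the tool has changed by that much, and returns True; else False.
- env.move_joints(angles): joint-space move.
- set_gripper(opening): finger opening in mm; the grip force is fixed at half the most; returns when the fingers have stopped.
- env.hold(seconds).
- env.ik(position, orientation): joint angles nearest the present ones, or None.
- env.read_state(): the state.
- viewer.camera(name): name is "scene" or "top" or "wrist"; returns the picture (480x640x3 uint8, blue, green, red); there is no depth.
- viewer.camera_params(name): a dict with "fx", "fy", "cx", "cy" (pixels), "dist" ([k1, k2, p1, p2, k3] as OpenCV has them; the pictures are not rectified), "pose" (4x4, takes a point from camera to world coordinates); the wrist camera has in their place "tool_from_camera" (4x4, takes a point from camera to tool coordinates, whose origin is the TCP and whose axes are the flange's). Camera axes: x right, y up, looking along -z (the intrinsics and any distortion apply to the point x, -y, -z); pixel columns grow to the right and rows downward; lengths in mm; the calibration is good to about 2 mm. A picture is of the moment at which its call begins: read the wrist's pose just before it. camera_params takes no time and is no camera call.
A pose or a line that the arm cannot do raises env.IKError and nothing moves.
- workorder.sign_off(): hands the job in, once; it reports no verdict.
The state is a dict: "time_s": time; "qpos": joint angles; "dq": joint speeds; "tau": joint torques, N m; "tool_pos": TCP position; "orientation": TCP orientation; "force": force on the tool from outside, world axes, zero at the start; "wrist_torque": the same for the moment, N m; "width": finger opening in mm.
Only numpy, scipy, OpenCV 4.12 (cv2) and the standard library are available. Lean on these libraries where they do the work, as an engineer would, in place of code of your own. Each camera call takes 0.05 s, during which the arm holds its last target.

## Task

Put the empty small steel pan away inside the big steel pan: set it down, without dropping it in, so that it sits level on the big pan's floor, with its handle turned at least a quarter turn away from the big pan's handle so that the two clear each other. The big pan stays standing upright on the bench; leave the other small pan, the one with drill bits in it, where it is.

Things in the scene. Friction and masses are not known exactly. Their poses are not given: they have to be found in the camera images.
- small_pan: Empty small round steel pan, loose, 0.2 kg: rim 100 mm across, foot 86, 50 tall, wall 3, floor 4. Origin: centre of its underside, z up; it starts on the bench (z = 0). Its straight level bar handle, 14 mm wide and 10 tall, mid-height 43 mm above the underside, points along its +x, from the rim to 150 mm from the centre (black grip beyond 80); at first roughly towards the robot.
- small_handle (a point): Point in the middle of the small pan's handle, 105 mm from the pan's centre along its +x, 43 mm above its underside; same axes as the pan. A pinch across the handle from above here leaves the fingers outside the big pan's rim when the pans are nested.
- big_pan: Big round steel pan, loose, 0.6 kg: rim 150 mm across, foot 134, 36 tall, wall 3, floor 4. Origin: centre of its underside, z up. Its 20 mm wide bar handle points along its +x and slopes up at 25 degrees from the rim to 80 mm high at 178 mm from the centre. With the small pan home, that one's origin is 4 mm above this one and its level handle passes 6 mm over this rim.
- bit_pan: Bystander: a pan of the same size and shape as the small pan, but with drill bits lying in it, 0.4 kg. Same origin and axes, handle along +x. It and the empty pan swap places from start to start. To be left where it is.
Things that resemble listed ones, but are neither listed nor needed, are in the scene too. Leave any blue or green look-alike of the small_pan alone.

How it is judged:
By the outcome, as a careful person would: the job done as asked, in the order asked, and still so for the second after the job is handed in, with the robot touching nothing.
It also fails if it takes over 40 s, if anything falls off the work surface, if the arm or the gripper's body presses on something with over 40 N, if the wrist force passes 120 N, or if a joint passes its speed limit or range.

## Working session

There is one attempt and no reset: what is moved stays moved. The work goes in short steps, each a Python script; the robot and the scene stay as the last script left them, time stands still between calls to the robot, and variables do not carry over. Pictures are saved under pics/ and viewed, and the job is handed in when it is done.

```bash
mkdir -p pics; ls; python3 - <<'E'
from station import env, set_gripper, viewer, workorder
import cv2
for n in ("top","scene"):
    cv2.imwrite(f"pics/{n}0.png",viewer.camera(n)); p=viewer.camera_params(n); print(n,p)
print(viewer.camera_params("wrist")); print(env.read_state())
E
```

```text
pics
top {'fx': 467.01842514924135, 'fy': 467.01842514924135, 'cx': 313.7452430748711, 'cy': 243.30333230222993, 'dist': array([-0.08549018,  0.        ,  0.        ,  0.        ,  0.        ]), 'pose': array([[-9.55179766e-03,  9.87355805e-01, -1.58231724e-01,
         3.12783559e+02],
       [-9.99944139e-01, -8.71516722e-03,  5.98042616e-03,
        -5.21951200e+01],
       [ 4.52579255e-03,  1.58280008e-01,  9.87383895e-01,
         1.06465446e+03],
       [ 0.00000000e+00,  0.00000000e+00,  0.00000000e+00,
         1.00000000e+00]])}
scene {'fx': 472.2936977430487, 'fy': 472.2936977430487, 'cx': 315.81713970463153, 'cy': 242.51629916833645, 'dist': array([-0.08311726,  0.        ,  0.        ,  0.        ,  0.        ]), 'pose': array([[-5.32449371e-01, -5.99000521e-01,  5.98076955e-01,
         9.93395060e+02],
       [ 8.46211943e-01, -3.59509639e-01,  3.93291454e-01,
         2.73317026e+02],
       [-2.05673552e-02,  7.15507649e-01,  6.98302075e-01,
         6.79585563e+02],
       [ 0.00000000e+00,  0.00000000e+00,  0.00000000e+00,
         1.00000000e+00]])}
{'fx': 413.535
[... 498 characters left out ...]
,
         1.00000000e+00]])}
{'time_s': 0.1, 'qpos': array([ 1.21499512e+00,  4.23749480e-01,  1.63056944e+00, -3.56715858e-06,
        1.08857482e+00, -1.90015186e-02]), 'dq': array([-0.00049051, -0.00117514, -0.0015263 ,  0.00020405, -0.00070797,
       -0.00072881]), 'tau': array([ 4.44158413e-04, -5.45614314e+01, -2.74323857e+01,  6.45588362e-02,
        1.88683852e-02, -3.96240625e-05]), 'tool_pos': array([206.39221511, 589.54981893, 302.00602234]), 'orientation': array([ 1.67604192e-01,  9.85854153e-01, -6.39448103e-04, -1.19648454e-04]), 'force': array([-0.61215157,  0.63257622, -0.00192325]), 'wrist_torque': array([ 0.00772974,  0.00066935, -0.04612715]), 'width': 87.77826622935143}
```

View pics/top0.png

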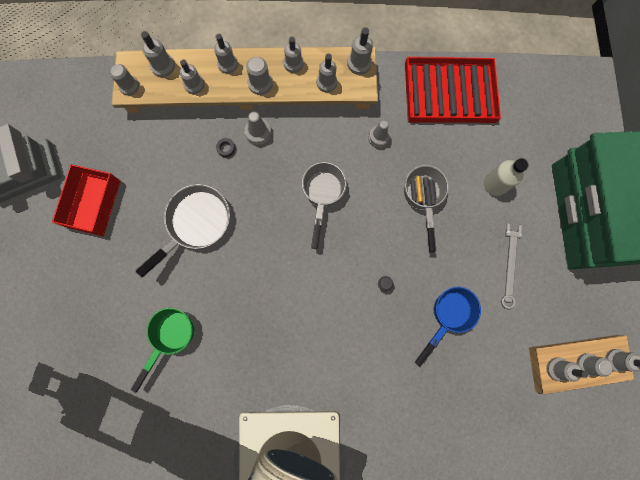

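View pics/scene0.png

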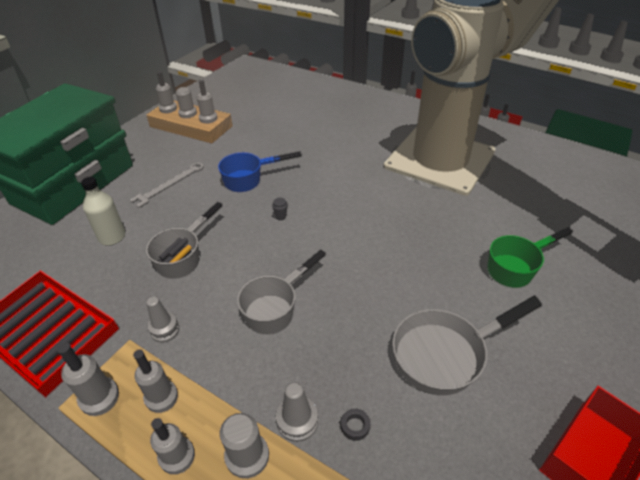

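```bash
cat > h.py <<'E'
import numpy as np, cv2
from scipy.spatial.transform import Rotation as R
from station import env, set_gripper, viewer, workorder
def params(n, st=None):
    p=viewer.camera_params(n); K=np.array([[p['fx'],0,p['cx']],[0,p['fy'],p['cy']],[0,0,1]]); d=np.array(p['dist'],float)
    if n=='wrist':
        T=np.eye(4); T[:3,:3]=R.from_quat(st['orientation']).as_matrix(); T[:3,3]=st['tool_pos']; T=T@p['tool_from_camera']
    else: T=p['pose']
    return K,d,T
def cast(uv,z,P):
    K,d,T=P
    u=cv2.undistortPoints(np.asarray(uv,float).reshape(-1,1,2),K,d).reshape(-1,2)
    r=np.c_[u[:,0],-u[:,1],-np.ones(len(u))]@T[:3,:3].T; o=T[:3,3]
    return o+r*((z-o[2])/r[:,2])[:,None]
def proj(X,P):
    K,d,T=P; C=(np.atleast_2d(X)-T[:3,3])@T[:3,:3]; C=C*[1,-1,-1]
    return cv2.projectPoints(C,np.zeros(3),np.zeros(3),K,d)[0].reshape(-1,2)
def shot(n,f):
    st=env.read_state(); im=viewer.camera(n); cv2.imwrite('pics/'+f,im); return im,params(n,st)
def circ(p):
    A=np.c_[2*p[:,:2],np.ones(len(p))]; s=np.linalg.lstsq(A,(p[:,:2]**2).sum(1),rcond=None)[0]
    return s[:2],np.sqrt(s[2]+s[0]**2+s[1]**2)
E
python3 - <<'E'
from h import *
im=cv2.imread('pics/top0.png')
a=cv2.resize(im[150:290,125:265],None,fx=4,fy=4,interpolation=cv2.INTER_CUBIC)[:560]
b=cv2.resize(im[150:260,290:345],None,fx=4,fy=4,interpolation=cv2.INTER_CUBIC)
c=np.zeros((560,800,3),np.uint8); c[:,:560]=a; c[:440,570:790]=b; cv2.imwrite('pics/z0.png',c)
P=params('top'); print(cast([[197,217],[138,273],[324,185],[318,247],[427,188],[386,284]],40,P).round())
E
```

```text
[[ 539.  204.   40.]
 [ 414.  333.   40.]
 [ 611.  -83.   40.]
 [ 469.  -68.   40.]
 [ 603. -318.   40.]
 [ 385. -216.   40.]]
```

View pics/z0.png

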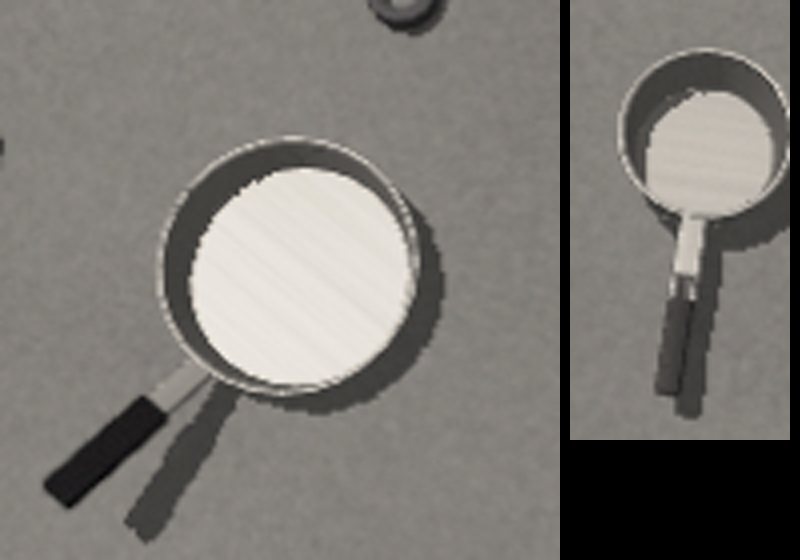

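```bash
cat >> h.py <<'E'
def quat(th):  # handle heading th (rad); tool x = towards pan, z down
    x=-np.array([np.cos(th),np.sin(th),0]); z=np.array([0,0,-1.]); return R.from_matrix(np.c_[x,np.cross(z,x),z]).as_quat()
def rim(im,P,c,r,z,tol=10,a_skip=None):
    "bright ridge of the rim near radius r about c on plane z -> centre, radius"
    g=cv2.GaussianBlur(cv2.cvtColor(im,cv2.COLOR_BGR2GRAY),(0,0),.7).astype(np.float32)
    c=np.array(c,float)
    for k in range(4):
        t=tol if k==0 else 5
        rr=np.arange(r-t,r+t,.5); pts=[]
        for a in np.arange(0,2*np.pi,.05):
            if a_skip is not None and abs((a-a_skip+np.pi)%(2*np.pi)-np.pi)<.25: continue
            X=np.c_[c[0]+rr*np.cos(a),c[1]+rr*np.sin(a),np.full(len(rr),z)]
            uv=proj(X,P).astype(np.float32)
            v=cv2.remap(g,uv[:,0].reshape(1,-1),uv[:,1].reshape(1,-1),cv2.INTER_LINEAR)[0]
            i=v.argmax()
            if 0<i<len(rr)-1: pts.append(X[i,:2])
        p=np.array(pts)
        for _ in range(4):
            cc,ra=circ(p); e=np.abs(np.hypot(*(p-cc).T)-ra); p=p[e<max(2*np.median(e),.8)]
        c=cc
    return c,ra,len(p),e.mean()
E
python3 - <<'E'
from h import *
im=cv2.imread('pics/top0.png');P=params('top')
cs,*a=rim(im,P,(611,-83),48.5,50,a_skip=np.pi); print(cs,a)
cb,*a=rim(im,P,(539,204),73.5,36,a_skip=2.35); print(cb,a)
b=rim(im,P,(603,-318),48.5,50,a_skip=np.pi); print(b)
def grip(c,lo,hi,z):
    m=(im.max(2)<50).astype(np.uint8); n,l,s,ce=cv2.connectedComponentsWithStats(m)
    for i in range(1,n):
        X=cast(ce[i],z,P)[0,:2]-c; d=np.hypot(*X)
        if lo<d<hi and s[i,4]>30: print(d,np.degrees(np.arctan2(X[1],X[0])),s[i])
grip(cs,95,135,48); grip(cb,100,160,68)
print(proj([[cs[0],cs[1],50],[cb[0],cb[1],36]],P))
E
```

```text
[614.03759493 -81.43005851] [np.float64(48.781172901899076), 79, np.float64(0.3174687083672648)]
[544.18017765 207.67593804] [np.float64(73.51115523166914), 63, np.float64(0.24322536339113254)]
(array([ 606.37630887, -313.85752263]), np.float64(48.54531372042378), 89, np.float64(0.28904840797630615))
155.93032838338044 -30.21498194066305 [220 145  16  13  42]
141.79674192639197 141.7325203223751 [136 249  31  28 300]
[[323.41360143 182.3975359 ]
 [195.88580344 215.29227303]]
```

```bash
python3 - <<'E'
from h import *
th=np.radians(174); c=np.array([614,-81.4]); g=c+105*np.array([np.cos(th),np.sin(th)])
env.reach([g[0],g[1],260],quat(th)); 
im,P=shot('wrist','w1.png'); st=env.read_state(); print(st['time_s'],st['tool_pos'],st['qpos'],st['force'])
r=rim(im,P,c,48.5,50,a_skip=th); print(r, proj([[*r[0],50],[*g,48]],P))
E
```

```text
2.725 [509.72341687 -69.79781605 260.0046767 ] [-1.59246689e-01  3.20427725e-01  1.90639912e+00  7.94436711e-05
  9.14723047e-01  1.51486870e+00] [-1.1059869  -0.19320664  0.40413385]
(array([614.30204596, -82.73595619]), np.float64(48.19447489901042), 101, np.float64(0.24709595868009546)) [[318.45827668  74.94560713]
 [316.41730863 228.52394496]]
```

View pics/w1.png

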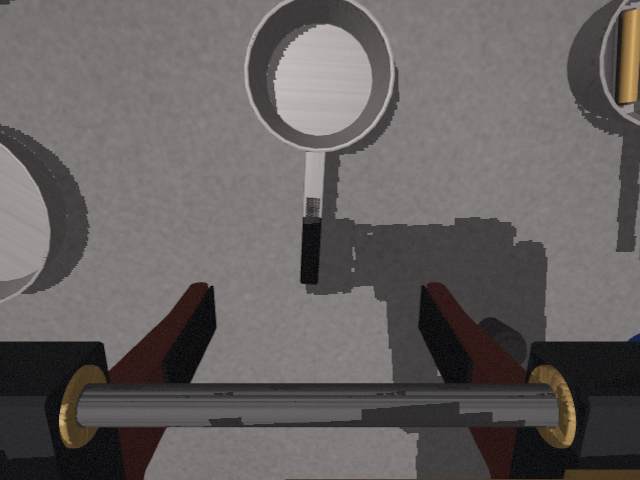

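```bash
python3 - <<'E'
from h import *
st=env.read_state(); P=params('wrist',st); im=cv2.imread('pics/w1.png')
m=np.zeros(im.shape[:2],np.uint8); m[215:290,290:330]=(im[215:290,290:330].max(2)<25)*255
n,l,s,ce=cv2.connectedComponentsWithStats(m); i=1+s[1:,4].argmax(); print(s[i],ce[i])
c=(np.array([614.3,-82.7])+[614.04,-81.4])/2
ys,xs=np.where(l==i); vx,vy,x0,y0=cv2.fitLine(np.c_[xs,ys].astype(np.float32),cv2.DIST_L2,0,.01,.01).ravel()
A=cast([[x0+vx*40,y0+vy*40],[x0-vx*90,y0-vy*90]],48,P); d=A[0]-A[1]; d*=np.sign(-d[0]); print('line',np.degrees(np.arctan2(d[1],d[0])))
X=cast(ce[i],48,P)[0,:2]; print(X); 
for cc in (c,[614.3,-82.74]): print(np.hypot(*(X-cc)),np.degrees(np.arctan2(X[1]-cc[1],X[0]-cc[0])))
e=cast([[310,284],[311,217]],48,P); print(np.hypot(*(e[:,:2]-c).T), 'expected 150, 80')
E
```

```text
[301 223  20  61 947] [310.01161563 253.28933474]
line 170.91245649120165
[490.89337266 -63.58654676]
124.65161833672346 171.48198069929114
124.88414808349269 171.17773943607997
[149.44850949  96.70210782] expected 150, 80
```

```bash
python3 - <<'E'
from h import *
th=np.radians(171.1); c=np.array([614.2,-82.3]); u=np.array([np.cos(th),np.sin(th)]); g=c+104*u
q=quat(th)
env.reach([*g,180],q)
print('hit',env.move_l([*g,104],rate=120,f_stop=10))
set_gripper(0); st=env.read_state(); print(st['width'],st['force'],st['time_s'],st['tool_pos'])
f0=st['force']
env.move_l([*g,130],rate=60); env.hold(.2); st=env.read_state(); print(st['force']-f0,st['wrist_torque'],st['width'])
im,P=shot('wrist','w2.png'); shot('scene','s2.png')
E
```

```text
hit False
13.558401366464256 [-0.17104863  0.36930285 -0.43506562] 5.05 [511.44979799 -66.22045012 103.98259353]
[ 0.31933959  0.06642388 -2.05930775] [ 0.05668354  0.34150999 -0.00143342] 13.738221586658732
```

View pics/w2.png

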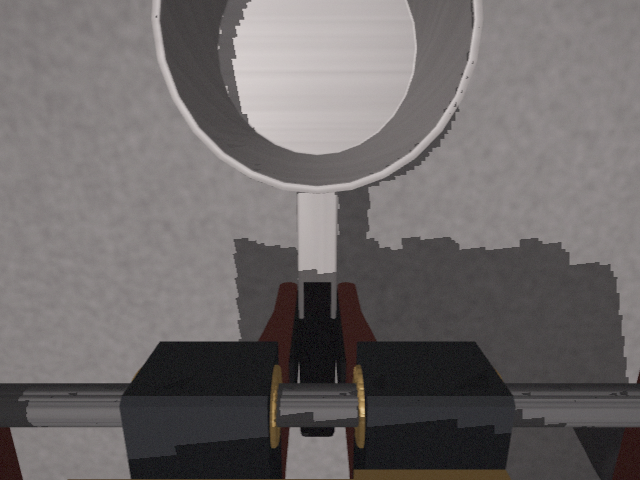

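View pics/s2.png

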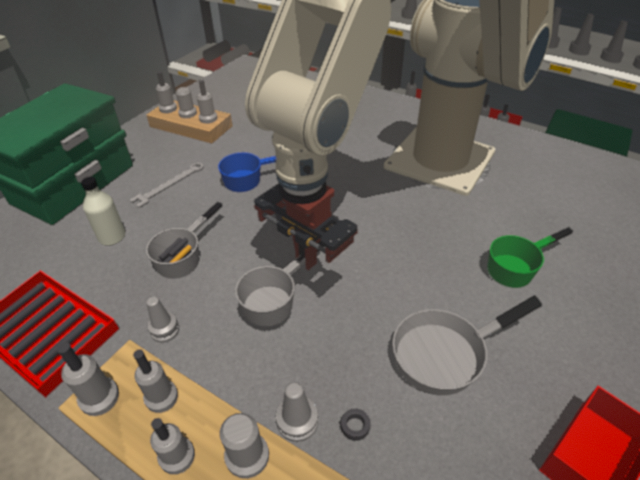

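```bash
python3 - <<'E'
from h import *
g=env.read_state()['tool_pos'][:2]
env.move_l([*g,240],rate=150)
th=np.radians(-108.3); cb=np.array([544.2,207.7]); u=np.array([np.cos(th),np.sin(th)]); g=cb+104*u
env.reach([*g,240],quat(th)); env.hold(.3)
st=env.read_state(); print(st['time_s'],st['tool_pos'],st['qpos'],st['force'],st['wrist_torque'],st['width'])
im,P=shot('wrist','w3.png'); im2,P2=shot('scene','s3.png'); im3,P3=shot('top','t3.png')
zr=50+240-104
for i,p in((im,P),(im2,P2),(im3,P3)): print(rim(i,p,cb,48.5,zr,a_skip=th), proj([[*cb,zr]],p))
E
```

```text
8.1167 [511.65128429 108.3712264  240.00864485] [ 1.85988300e-01  3.61802520e-01  1.90196821e+00 -6.34884409e-05
  8.77806204e-01  5.06831765e-01] [ 0.58981462  0.59125829 -2.8252002 ] [-0.22916467  0.09960878  0.00347509] 14.043746021143393
(array([544.55517644, 205.25423975]), np.float64(47.500000000104464), 59, np.float64(1.1551028307113191e-10)) [[313.31074764  21.32958601]]
(array([542.39722935, 205.90098543]), np.float64(48.66051388911478), 67, np.float64(0.3114747990669822)) [[457.82637164 286.85306491]]
(array([538.78192459, 205.22643152]), np.float64(48.6123740098028), 37, np.float64(2.2369602593844125)) [[177.21518067 198.5821703 ]]
```

View pics/w3.png

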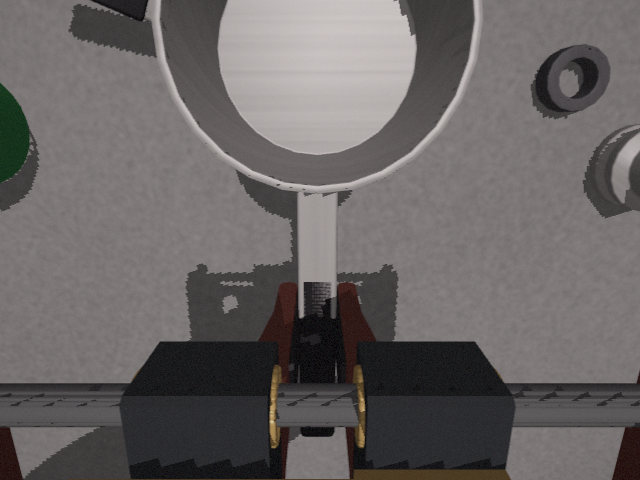

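View pics/s3.png

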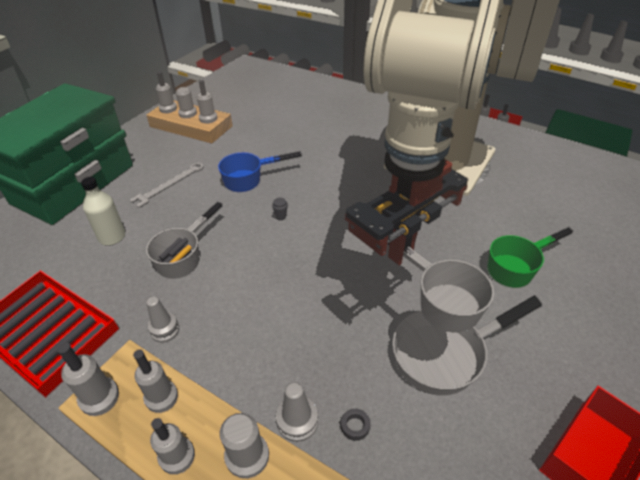

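View pics/t3.png

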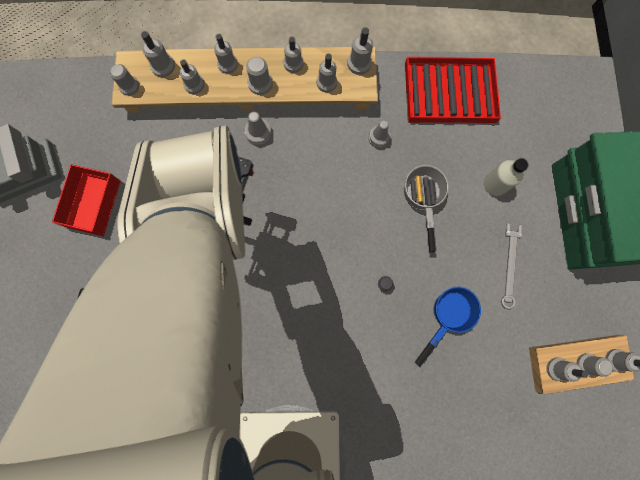

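```bash
python3 - <<'E'
from h import *
th=np.radians(-108.3); cb=np.array([544.2,207.7]); u=np.array([np.cos(th),np.sin(th)]); g=cb+104*u
env.move_l([*g,125],rate=100); env.hold(.2); f=env.read_state()['force']
h=env.move_l([*g,107.5],rate=25,f_stop=4); env.hold(.2); st=env.read_state(); print(h,st['tool_pos'],st['force']-f,st['time_s'],st['wrist_torque'])
shot('wrist','w4.png'); shot('scene','s4.png')
E
python3 -c "
import cv2;a=cv2.imread('pics/s4.png')[200:420,330:600];cv2.imwrite('pics/s4z.png',cv2.resize(a,None,fx=2.7,fy=2.7,interpolation=2))"
```

```text
True [511.15129373 108.75891457 107.47511688] [ 1.08142822 -1.82014758  5.9745641 ] 10.6333 [-0.03217691 -0.15587628 -0.0629595 ]
```

View pics/s4z.png

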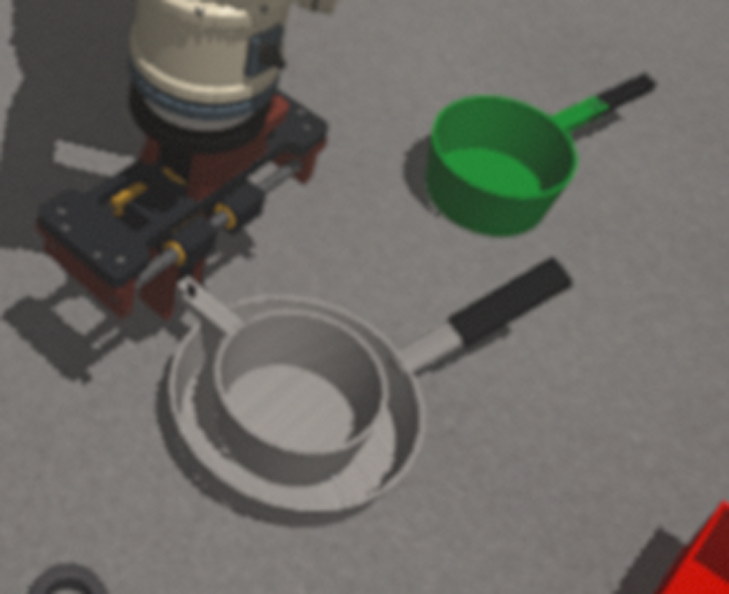

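View pics/w4.png

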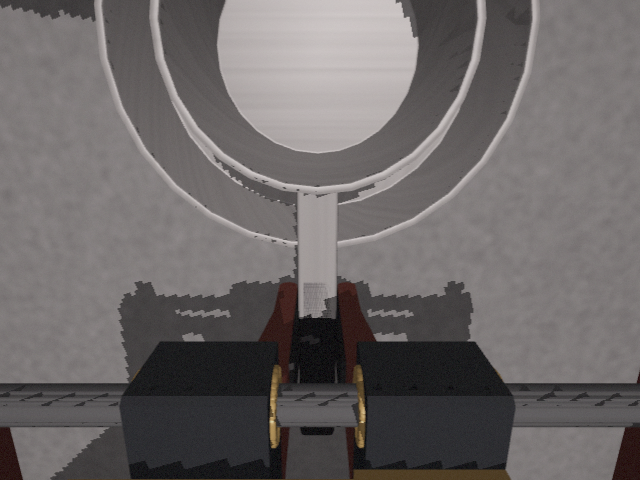

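```bash
python3 - <<'E'
from h import *
p=env.read_state()['tool_pos']
set_gripper(60); env.hold(.1); print(env.move_l([p[0],p[1],240],rate=80,f_stop=8))
env.hold(.2); im1,P1=shot('wrist','w5.png')
env.reach([450,-60,330],quat(np.radians(180-110))) if False else env.reach([400,-120,330],quat(np.radians(200)))
im,P=shot('top','t5.png'); im2,P2=shot('scene','s5.png')
for i,p in((im,P),(im2,P2)):
    a=rim(i,p,[544,207],48.5,54,a_skip=np.radians(-108)); b=rim(i,p,[544,207],73.5,36,a_skip=np.radians(141)); print(a,b)
print(rim(im,P,(603,-318),48.5,50,a_skip=np.pi))
st=env.read_state(); print(st['time_s'],st['force'])
a=cv2.resize(im[150:290,125:265],None,fx=3,fy=3); b=cv2.resize(im2[270:410,370:560],None,fx=2,fy=2)
c=np.zeros((420,800,3),np.uint8); c[:,:420]=a; c[:280,420:800]=b; cv2.imwrite('pics/z5.png',c)
E
```

```text
False
(array([541.92387671, 204.67368553]), np.float64(50.89253819319925), 41, np.float64(0.40852987657471335)) (array([544.28288776, 207.8431433 ]), np.float64(73.37213808145798), 75, np.float64(0.321291108140111))
(array([540.67938356, 206.00354049]), np.float64(47.97707416675159), 60, np.float64(0.20529537950363838)) (array([537.55944971, 207.4126096 ]), np.float64(71.62167963199343), 56, np.float64(0.5854012898616163))
(array([ 606.36310778, -313.85503852]), np.float64(48.55392715646488), 88, np.float64(0.27806793265579993))
14.9 [-0.14800139 -0.23251769  0.13412552]
```

View pics/z5.png

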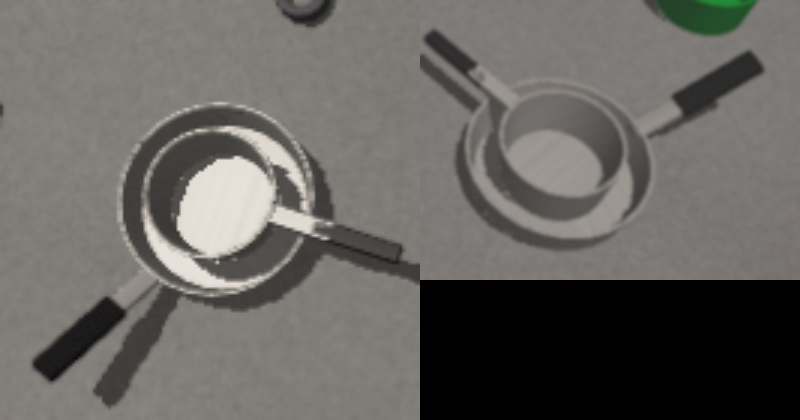

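View pics/t5.png

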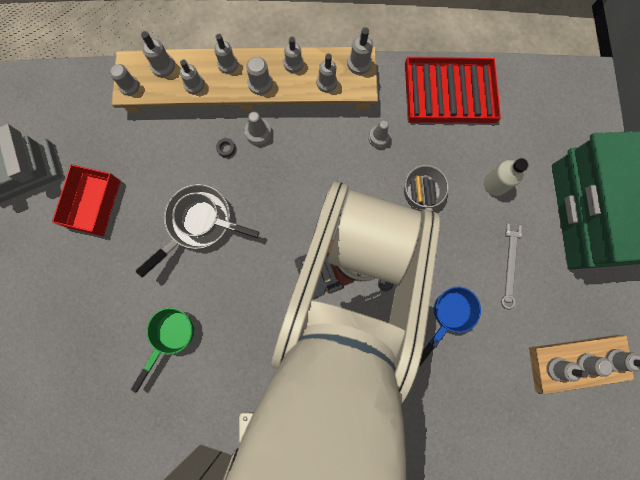

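```bash
python3 - <<'E'
from h import *
st=env.read_state()
i1=cv2.imread('pics/t5.png'); i2=cv2.imread('pics/s5.png'); P1=params('top'); P2=params('scene')
for z in (44,54,64):
    for nm,i,p in(('top',i1,P1),('scene',i2,P2)):
        print(z,nm,rim(i,p,[542.5,206.5],48.5,z,tol=4,a_skip=np.radians(-108)))
def grip(im,box,t):
    x0,y0,x1,y1=box; m=np.zeros(im.shape[:2],np.uint8); m[y0:y1,x0:x1]=(im[y0:y1,x0:x1].max(2)<t)
    n,l,s,ce=cv2.connectedComponentsWithStats(m); i=1+s[1:,4].argmax(); print(s[i],ce[i]); return ce[i]
a=grip(i1,(232,215,262,242),75); b=grip(i2,(368,280,400,308),70)
def ray(uv,P): A=cast(uv,0,P)[0]; B=cast(uv,100,P)[0]; return A,B-A
A,d=ray(a,P1);B,e=ray(b,P2)
s=np.linalg.lstsq(np.c_[d,-e],B-A,rcond=None)[0]; X=A+d*s[0];Y=B+e*s[1]; print(X,Y)
for c in ([542,206.5],):
    v=(X+Y)[:2]/2-c; print(np.hypot(*v),np.degrees(np.arctan2(v[1],v[0])))
E
```

```text
44 top (array([544.72425777, 207.9588091 ]), np.float64(50.65028862633731), 40, np.float64(0.3564740807544071))
44 scene (array([533.35913493, 204.92790132]), np.float64(48.65925209096456), 55, np.float64(0.20142833710231606))
54 top (array([541.81428205, 204.92733669]), np.float64(50.9092645104702), 40, np.float64(0.3887576845030605))
54 scene (array([540.4929526 , 205.93015535]), np.float64(47.846434051641886), 52, np.float64(0.2007444146369217))
64 top (array([539.38860103, 202.14065903]), np.float64(50.67908512080839), 35, np.float64(0.3164773060656558))
64 scene (array([547.99970013, 207.08342194]), np.float64(47.26238598347277), 62, np.float64(0.26772382102989806))
[232 225  30  17 225] [247.07111111 233.69333333]
[373 286  25  22 208] [384.5625 295.875 ]
[499.14116872  89.52960696  44.82821739] [500.07257371  87.45895003  44.71065925]
125.38950384814522 -109.76064214670578
```

View pics/w5.png

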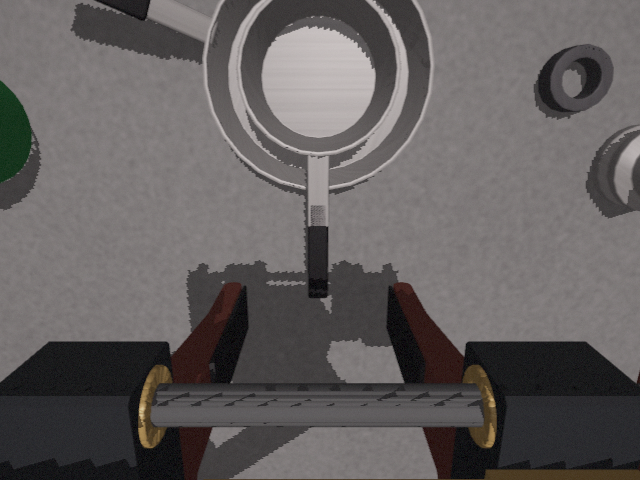

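```bash
python3 -c "
from station import *
env.hold(.3); print(workorder.sign_off(), env.read_state()['time_s'])"
```

```text
the job is handed in; nothing more can be done
the job is handed in; nothing more can be done
```

The empty small pan is inside the big pan, and I handed the job in at about 15 s. I gripped it by the handle and lowered it until it touched at seat height. At that point the TCP was at z = 107.5 mm, against 108 mm for fully home. Then I released it and moved the arm clear.

**Last checks that held:**
- **Handle angle:** the small pan's handle points at about -110° and the big pan's at about 142°. That is roughly 108° apart, with the small handle passing over the rim.
- **Level:** from the top and scene views, the small handle's grip is at z ≈ 45 mm, against 47 mm expected. Its rim is near the expected 54 mm height, so it looks level to within the calibration.
- **Other pans:** the big pan moved about 0.2 mm between the first and last top view. The drill-bit pan measured the same to 0.02 mm.

**Checks that were weak or disagreed:**
- **Small rim, top view:** the last fit gave a 50.9 mm radius where 48.5 is true, because the fit was partly confused by the big pan.
- **Big rim, scene view:** the last fit gave 71.6 mm where 73.5 is true, with its centre about 7 mm off.
- **Small pan's centre:** known only to about 2–3 mm. It is roughly 3 mm off the big pan's centre, against about 20 mm of slack.

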